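# Clamp the teal canister shut

### The arm

A 6-joint arm with a two-finger parallel gripper is mounted at the origin on the work surface. World frame = base frame: x ahead of the robot, y to its left, z up, the work surface at z = 0. Lengths are in m, angles in rad, forces in N, time in s.
With the tool pointing down it reaches from about 0.375 to 0.9 m from the base axis. Payload 3.1 kg.
Tool frame: the origin (TCP) lies between the finger pads; the fingertips stand robot.finger_overhang ahead of it and the grasp point (between the pads) lies 3 mm ahead of it (robot.finger_overhang is the distance from the TCP to the fingertips, in m); z points along the fingers, y is the line along which they close (so a half turn about z gives the same grasp; the last joint's range is limited). The gripper opens to 87 mm and grips with 3 to 60 N. Pads are 19 mm wide; open, the fingers measure 117 mm over their backs; the gripper's body (75 mm by 190 mm) begins 51 mm behind the grasp point.
Start: joints at [-1.401, 0.527, 1.433, -0, 1.181, -0.178], TCP at [0.213, -0.588, 0.245] pointing down, gripper open.
Joint ranges: [-3.08, 3.08], [-0.75, 2.2], [0.22, 2.44], [-1.43, 4.57], [0, 2.65], [-2.85, 2.85]. Speed limits (rad/s): [2.79, 2.79, 3.14, 3.14, 3.14, 3.14].

### API

Orientations are given as a unit quaternion [x, y, z, w].
In Python, from rig import get_obs, vision, hand_in, nets, robot gives the robot as it stands.
- The arm moves only by the tool apply_moves, never from a script. Its argument "series" is a list of rows, each an object with "offset": the shift along the world's x, y, z in cm, a list of three; "rot": the turn, a rotation vector about the world's x, y, z in degrees, a list of three. A call has 1 to 20 rows; each row is the pose to reach, as a shift and turn from the pose commanded when the call began; what a row does not reach only later rows make up. A row lasts 1/10 s, in which the tool goes at most 50 mm and 8.59 degrees, less where a joint would pass 70% of its speed; a pose out of reach is approached as far as the arm can. A call with a gripper value outside its range is refused whole. "hand" is the opening, from 0 (shut) to 1 (fully open), set as the call begins (left out, the last holds). The fingers move at their own pace and stop on an object; "newtons" is the grip in N (left out, the last holds). Time passes only in rows, so rows that repeat a pose let the fingers close. It gives the time, the measured TCP pose, the force, the opening and the grip force at its end, in the units of the state.
- get_obs(): the state, without advancing time (a new reading comes with each control period).
- vision.camera(name): name is "scene" or "top" or "wrist"; returns the picture (420x560x3 uint8, red, green, blue); there is no depth.
- vision.calibration(name): a dict with "K" (3x3 intrinsics, pixels), "k1" (the pictures are not rectified: a ray, as slopes to the right and down, at radius r is drawn at 1 + k1 r^2 times it, then the intrinsics apply), "R" (3x3) and "t" (3): a world point X has camera coordinates R X + t. Camera axes: x right, y down, z forward; pixel columns grow to the right and rows downward; lengths in m; the calibration is good to about 2 mm. A picture is of the moment at which its call begins: read the wrist's pose just before it. calibration takes no time and is no camera call; for the wrist camera it gives the pose at the moment of the call.
- hand_in(): hands the job in; it is judged then, once.
Trained networks look in the newest picture that a camera, given by its name, has taken for a name from the list of things; names that differ only in an ending like _2 or _b are one class to them, and where a whole thing is asked for, a point or a joint stands for the part that bears it (a point fixed in the world has none). Each returns a list of dicts, best first, with "conf" (0 to 1); they miss things now and then, are a little off and sometimes report something else, mostly with a low value. They report only what shows in the picture. A call takes as long as a camera call. They do not tell look-alikes from the thing itself.
- nets.search_frame(camera, query): "centre" ([x, y, z] in m, in world coordinates, good to about 4 mm: the middle of the surface that is visible of it).
- nets.spot_point(camera, query): "centre" ([x, y, z] in m, in world coordinates, good to about 4 mm: a listed point, or the origin of a listed thing).
The state is a dict: "time": time; "q": joint angles; "joint_velocities": joint speeds; "joint_torque": joint torques, N m; "position": TCP position; "tool_rot": TCP orientation; "ft_force": force on the tool from outside, world axes, zero at the start; "moment": the same for the moment, N m; "grip_width": finger opening in m; "grip_force": force on a finger pad.
Only numpy, scipy, OpenCV 4.12 (cv2) and the standard library are available. Lean on these libraries where they do the work, as an engineer would, in place of code of your own. Each camera call takes 0.05 s, during which the arm holds its last target. There are 200 camera calls.

### The job

The teal clip-top canister has been left open: press its domed lid fully shut, then swing its wire bail up by the black grip, over the top of the lid and past the catch, until it rests against the stops behind the middle of the lid. Leave the lid of the red canister open: it is airing.

Things in the scene. Friction and masses are not known exactly. Their poses are not given: they have to be found in the camera images.
- teal: Teal round clip-top canister, fixed to the counter, 124 mm diameter, among like ones in red and charcoal. Origin: centre of its underside; z up, -x its front (bail side), +x its back (lid hinge). Shut, the lid (130 mm diameter) has its rim 130 mm up and a dome of 96 mm radius about a point 70 mm up (top 166 mm); a small sprung ball catch stands 4 mm out of the very top.
- teal_lid (a joint): Angle of the teal lid: 0 shut, positive open with its front edge raised. The hinge lies along the canister's y axis, 69 mm behind (+x) its middle, 130 mm up. It stays where it is left; a press of about 3 N from above, 20 mm in front of the canister's middle, shuts it.
- teal_bail (a joint): Angle of the teal canister's wire bail: 0 upright, negative leaning to the front (-x), positive to the back; its stop, at two steel lugs on the lid, is at +0.36. It turns about the canister's y axis, 70 mm above its origin, and stays where left. 7 mm wire: legs at y = +-76 mm, crossbar 101 mm from the pivot. Moves with 1 N, with a few N more over the catch. An open lid blocks it.
- teal_grip (a point): Centre of the black grip of the teal bail: a cylinder 16 mm thick, 36 mm long, along the canister's y axis, 132 mm from the bail's pivot, on a 14 mm wide stem in the middle of the crossbar. Taken by its two flat ends from above, it turns between the fingers as the bail swings.
- red_lid (a joint): Angle of the lid of the red canister, a bystander of the same make: 0 shut, positive open; it starts half open and must stay open.
There are look-alikes about, which are no part of the job. Leave any blue or yellow look-alike of the teal alone.

How it is judged:
By the outcome, as a careful person would: the job done as asked, in the order asked, and still so for the second after the job is handed in, with the robot touching nothing.
It also fails if it takes over 45 s, if anything falls off the work surface, if the arm or the gripper's body presses on something with over 40 N, if the wrist force passes 120 N, or if a joint passes its speed limit or range.

## Working session

There is one attempt and no reset: what is moved stays moved. The work goes in short steps, Python scripts to look and compute and a tool call to move; the robot and the scene stay as the last step left them, time stands still between calls to the robot, and variables do not carry over. Pictures are saved under pics/ and viewed, at most 10 in all, crops included, and the job is handed in when it is done.

Besides the shell and the picture viewer there is one more tool, called after "Call:" as name(argument=value, ...) on one line, values as JSON. apply_moves: Moves the arm, as the interface text tells. Its arguments: {"type":"object","properties":{"series":{"type":"array"},"hand":{"type":"number"},"newtons":{"type":"number"}},"required":["series"]}

```bash
mkdir -p pics; python3 - <<'E'
from rig import get_obs, vision, nets, robot
import cv2,numpy as np
print(robot.finger_overhang)
a=vision.camera("scene")
for q in["teal","teal_grip","teal_lid"]:
  for r in nets.spot_point("scene",q) if q!="teal_lid" else nets.search_frame("scene",q): print("scene",q,np.round(r["centre"],3),round(r["conf"],2))
b=vision.camera("top")
for q in["teal","teal_grip","teal_lid"]:
  for r in nets.spot_point("top",q) if q!="teal_lid" else nets.search_frame("top",q): print("top",q,np.round(r["centre"],3),round(r["conf"],2))
for n,i in(("scene",a),("top",b)):
  cv2.imwrite(f"pics/{n}0.png",i[:,:,::-1])
  c=vision.calibration(n);print(n,np.round(-np.array(c["R"]).T@c["t"],3))
o=get_obs();print(o["time"],o["position"],o["tool_rot"],o["grip_width"])
E
```

```text
0.022
scene teal [0.299 0.351 0.001] 0.94
scene teal [ 0.407  0.677 -0.001] 0.88
scene teal [0.571 0.237 0.001] 0.64
scene teal [ 0.34   0.134 -0.007] 0.59
scene teal_grip [0.446 0.255 0.128] 0.97
scene teal_grip [0.337 0.137 0.2  ] 0.82
scene teal_grip [0.402 0.674 0.198] 0.61
scene teal_grip [0.305 0.348 0.203] 0.53
scene teal_lid [0.569 0.227 0.192] 0.79
scene teal_lid [0.412 0.655 0.152] 0.71
scene teal_lid [0.312 0.335 0.154] 0.6
top teal [0.564 0.242 0.004] 0.94
top teal [0.333 0.136 0.004] 0.87
top teal [ 0.298  0.349 -0.   ] 0.77
top teal [0.402 0.672 0.003] 0.55
top teal_grip [0.405 0.678 0.203] 0.75
top teal_grip [0.339 0.132 0.204] 0.6
top teal_grip [0.3   0.351 0.201] 0.53
top teal_grip [0.444 0.255 0.128] 0.52
top teal_lid [0.408 0.667 0.154] 0.97
top teal_lid [0.344 0.131 0.152] 0.6
top teal_lid [0.303 0.348 0.152] 0.59
scene [ 0.419 -0.099  1.067]
top [0.339 0.212 1.724]
0.4 [ 0.21301836 -0.5874885   0.24441177] [ 9.84917139e-01  1.73026628e-01 -1.41794324e-05 -1.20028043e-04] 0.0871920343786033
```

View pics/scene0.png

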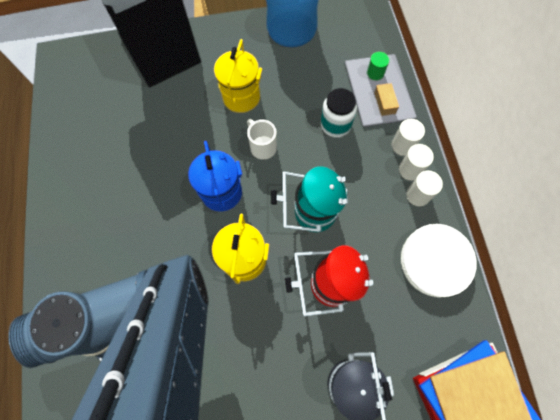

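View pics/top0.png

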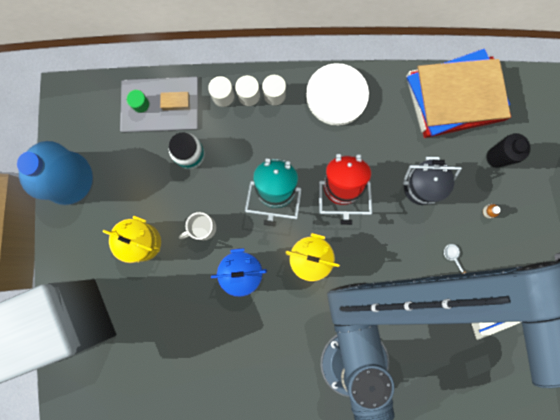

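Candidates in the scene picture: teal (322,195), red (343,275), blue (215,180), yellow (240,250) and (238,80), charcoal (357,388). I choose the teal one at (322,195), which is top (275,185): its lid is open and its bail leans to the front with the grip at top (269,221). The red one beside it also has its lid open and gets left alone. I'll move up and over it for a close look.

Call:
apply_moves(series=[{"offset": [2.5,3,4],"rot": [0,0,7.6]},{"offset": [5,6,8],"rot": [0,0,15.2]},{"offset": [7.5,9,11],"rot": [0,0,22.8]},{"offset": [10,12,14],"rot": [0,0,30.4]},{"offset": [13,15,17],"rot": [0,0,38]},{"offset": [16,18,18],"rot": [0,0,45.6]},{"offset": [18,21,18],"rot": [0,0,53.2]},{"offset": [19,25.5,18],"rot": [0,0,60.8]},{"offset": [20,30,18],"rot": [0,0,68.4]},{"offset": [21,35,18],"rot": [0,0,76]},{"offset": [22,40,18],"rot": [0,0,84]},{"offset": [23,45,18],"rot": [0,0,92]},{"offset": [24,50,18],"rot": [0,0,100]},{"offset": [24.5,55,18],"rot": [0,0,108]},{"offset": [25,60,18],"rot": [0,0,116]},{"offset": [25,65,18],"rot": [0,0,124]},{"offset": [25,70,18],"rot": [0,0,132]},{"offset": [25,75,18],"rot": [0,0,140]},{"offset": [25,79,18],"rot": [0,0,147]},{"offset": [25,83,18],"rot": [0,0,153]}])

```text
time: 2.4
position: [0.4624, 0.2448, 0.4247]
tool_rot: [0.059, 0.998, 0.0, 0.0]
ft_force: [0.5, -0.4, -0.1]
grip_width: 0.0869
grip_force: 0.0
```

```bash
python3 - <<'E'
from rig import get_obs, vision, nets
import cv2,numpy as np
for n in("wrist","top","scene"):
  a=vision.camera(n)
  if n=="wrist": cv2.imwrite("pics/w1.png",a[:,:,::-1])
  for q,f in(("teal",nets.spot_point),("teal_grip",nets.spot_point),("teal_lid",nets.search_frame)):
    for r in f(n,q):
      if np.hypot(r["centre"][0]-.5,r["centre"][1]-.24)<.15: print(n,q,np.round(r["centre"],3),round(r["conf"],2))
o=get_obs();print(o["time"],o["position"],o["tool_rot"],o["q"],o["ft_force"])
E
```

```text
wrist teal [0.565 0.237 0.   ] 0.56
wrist teal_grip [0.447 0.258 0.124] 0.66
wrist teal_lid [0.556 0.24  0.2  ] 0.69
wrist teal_lid [0.547 0.24  0.174] 0.31
top teal_grip [0.445 0.256 0.126] 0.49
top teal_lid [0.607 0.247 0.177] 0.89
scene teal [ 0.566  0.239 -0.001] 0.71
scene teal_grip [0.444 0.256 0.128] 0.53
scene teal_lid [0.57  0.225 0.19 ] 0.8
scene teal_lid [0.468 0.245 0.119] 0.47
3.0 [0.46325147 0.24154043 0.42468665] [ 6.25886466e-02  9.98039405e-01 -2.23589359e-06  8.08836691e-05] [ 2.66557568e-01  2.18231469e-01  1.41966096e+00 -5.66548954e-05
  1.50354859e+00 -1.17897579e+00] [-0.35629531 -0.95343284 -0.25306427]
```

View pics/w1.png

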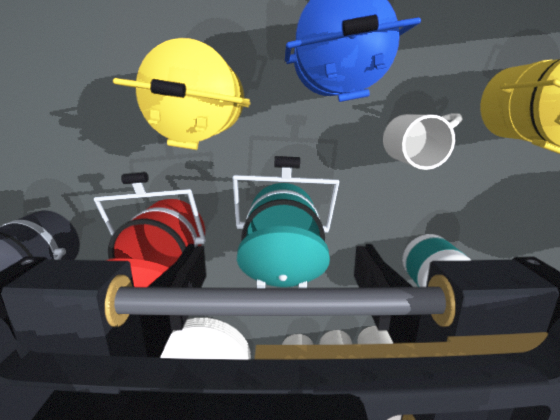

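The wrist picture shows the open teal canister with its lid ball at (283,278), bail crossbar from (235,178) to (338,181) and grip at (287,161). Red is to the left, blue and yellow above. I'll fit the pose and the lid angle from the pixels.

```bash
cat > h.py <<'E'
import numpy as np
from rig import vision
def proj(n,X,c=None):
    c=c or vision.calibration(n); X=np.array(c["R"])@X+c["t"]; s=X[:2]/X[2]
    s=s*(1+c["k1"]*(s@s)); K=np.array(c["K"]); return K[:2,:2]@s+K[:2,2]
def rot(y): return np.array([[np.cos(y),-np.sin(y),0],[np.sin(y),np.cos(y),0],[0,0,1]])
E
python3 - <<'E'
from h import *
from scipy.optimize import least_squares
C={n:vision.calibration(n) for n in("wrist","top","scene")}
G=[("wrist",(287,161.5)),("scene",(276,198)),("top",(269.5,220))]
r=least_squares(lambda X:np.concatenate([proj(n,X,C[n])-p for n,p in G]),[.445,.256,.128])
print("grip",r.x,r.fun.round(1))
# pose: x,y,yaw,bail,lid
def pts(p):
    R=rot(p[2]);o=np.array([p[0],p[1],0])
    B=lambda y,L:o+R@[np.sin(p[3])*L,y,.07+np.cos(p[3])*L]
    c,s=np.cos(p[4]),np.sin(p[4]);dx,dz=-.069,.04
    ball=o+R@[.069+dx*c+dz*s,0,.13-dx*s+dz*c]
    return [("wrist",B(0,.132),(287,161.5)),("scene",B(0,.132),(276,198)),("top",B(0,.132),(269.5,220)),
     ("wrist",B(.076,.101),(338,181)),("wrist",B(-.076,.101),(235,178)),("wrist",ball,(283,278))]
f=lambda p:np.concatenate([np.concatenate([proj(n,X,C[n])-q for n,X,q in pts(p)]),(p[:2]-[.5655,.239])/.002])
r=least_squares(f,[.5655,.239,-.13,-1.1,.8]);print(r.x.round(4),r.fun.round(1))
E
```

```text
grip [0.45128668 0.25372243 0.11600633] [ 1.   1.3 -1.   0.9  0.9  1.7]
[ 0.5658  0.2344 -0.1588 -1.1146  0.4686] [ 0.6  1.  -2.  -0.3  1.   2.2 -0.2  0.6  0.1  0.2  1.4  0.   0.2 -2.3]
```

Call:
apply_moves(series=[{"offset": [3.6,-0.1,-4],"rot": [0,0,-1]},{"offset": [7.3,-0.1,-8],"rot": [0,0,-1.5]},{"offset": [7.3,-0.1,-12],"rot": [0,0,-1.5]},{"offset": [7.3,-0.1,-15],"rot": [0,0,-1.5]},{"offset": [7.3,-0.1,-17],"rot": [0,0,-1.5]},{"offset": [7.3,-0.1,-18],"rot": [0,0,-1.5]},{"offset": [7.3,-0.1,-19],"rot": [0,0,-1.5]},{"offset": [7.3,-0.1,-20],"rot": [0,0,-1.5]},{"offset": [7.3,-0.1,-20.7],"rot": [0,0,-1.5]},{"offset": [7.3,-0.1,-21.4],"rot": [0,0,-1.5]},{"offset": [7.3,-0.1,-22.1],"rot": [0,0,-1.5]},{"offset": [7.3,-0.1,-22.8],"rot": [0,0,-1.5]},{"offset": [7.3,-0.1,-23.3],"rot": [0,0,-1.5]},{"offset": [7.3,-0.1,-23.3],"rot": [0,0,-1.5]},{"offset": [7.3,-0.1,-23.3],"rot": [0,0,-1.5]}], hand=0, newtons=10)

```text
time: 4.5
position: [0.5363, 0.2414, 0.1914]
tool_rot: [0.075, 0.997, -0.0, 0.0]
ft_force: [0.3, 0.6, 0.3]
grip_width: 0.0003
grip_force: 0.0
```

Call:
apply_moves(series=[{"offset": [0,0,-0.2]},{"offset": [0,0,-0.4]},{"offset": [0,0,-0.5]},{"offset": [0,0,-0.6]},{"offset": [0,0,-0.6]}])

```text
schema error: expected keys offset, rot
```

Call:
apply_moves(series=[{"offset": [0,0,-0.2],"rot": [0,0,0]},{"offset": [0,0,-0.4],"rot": [0,0,0]},{"offset": [0,0,-0.5],"rot": [0,0,0]},{"offset": [0,0,-0.6],"rot": [0,0,0]},{"offset": [0,0,-0.6],"rot": [0,0,0]}])

```text
time: 5.0
position: [0.5359, 0.2415, 0.1858]
tool_rot: [0.075, 0.997, -0.0, -0.0]
ft_force: [-1.0, -0.2, 2.0]
grip_width: 0.0005
grip_force: 1.2
```

Call:
apply_moves(series=[{"offset": [0,0,-0.1],"rot": [0,0,0]},{"offset": [0,0,-0.2],"rot": [0,0,0]},{"offset": [0,0,-0.2],"rot": [0,0,0]}])

```text
time: 5.3
position: [0.5359, 0.2415, 0.1853]
tool_rot: [0.075, 0.997, 0.0, 0.0]
ft_force: [-5.5, -1.1, 11.1]
grip_width: 0.0005
grip_force: 5.7
```

Call:
apply_moves(series=[{"offset": [0,0,3],"rot": [0,0,0]},{"offset": [0,0,7],"rot": [0,0,0]},{"offset": [-2,0.3,11],"rot": [0,0,0]},{"offset": [-5.5,0.9,14],"rot": [0,0,0]},{"offset": [-8.9,1.4,15],"rot": [0,0,0]},{"offset": [-8.9,1.4,15],"rot": [0,0,0]},{"offset": [-8.9,1.4,15],"rot": [0,0,0]},{"offset": [-8.9,1.4,15],"rot": [0,0,0]}], hand=0.75)

```text
time: 6.1
position: [0.4479, 0.2553, 0.3331]
tool_rot: [0.075, 0.997, -0.0, 0.0]
ft_force: [0.3, -0.1, -0.9]
grip_width: 0.0566
grip_force: 0.0
```

```bash
python3 - <<'E'
from rig import get_obs, vision, nets
import cv2,numpy as np
I={}
for n in("wrist","scene"):
  I[n]=vision.camera(n)[:,:,::-1]
  for q in("teal","teal_grip"):
    for r in nets.spot_point(n,q):
      if np.hypot(r["centre"][0]-.5,r["centre"][1]-.24)<.15: print(n,q,np.round(r["centre"],3),round(r["conf"],2))
s=cv2.resize(I["scene"][130:330,230:420],None,fx=2.1,fy=2.1)
o=np.zeros((420,800,3),np.uint8);o[:,:400]=I["wrist"][:,80:480];o[:,400:799]=s[:420,:399]
cv2.imwrite("pics/w2.png",o)
o=get_obs();print(o["time"],o["position"],o["tool_rot"],o["grip_width"])
E
```

```text
wrist teal [ 0.564  0.234 -0.   ] 0.73
wrist teal_grip [0.447 0.258 0.124] 0.9
scene teal [0.568 0.236 0.001] 0.96
scene teal_grip [0.447 0.257 0.127] 0.66
6.4 [0.44753392 0.25522405 0.33287898] [ 7.50583537e-02  9.97179002e-01 -2.29491125e-04 -4.77410705e-04] 0.06495559223564451
```

View pics/w2.png

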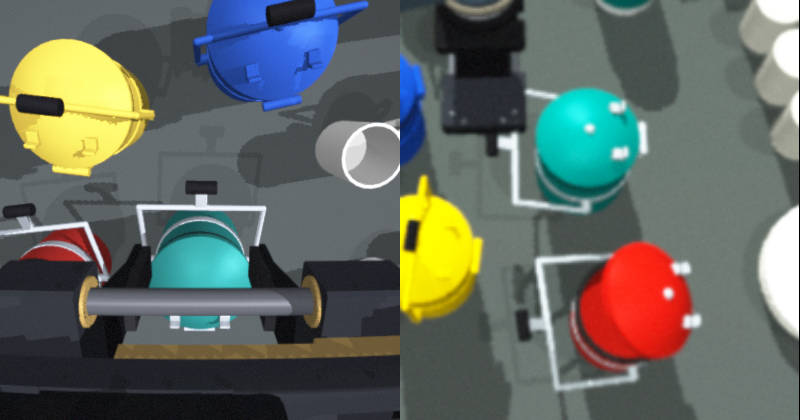

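The lid of the teal canister is shut (even all round in the scene crop, ball at crop (590,128)). The red lid is still open, and the grip is at wrist-crop (201,187). Now the grip.

Call:
apply_moves(series=[{"offset": [0.1,0.1,-5],"rot": [0,0,-0.8]},{"offset": [0.1,0.1,-10],"rot": [0,0,-0.8]},{"offset": [0.1,0.1,-14],"rot": [0,0,-0.8]},{"offset": [0.1,0.1,-17],"rot": [0,0,-0.8]},{"offset": [0.1,0.1,-19],"rot": [0,0,-0.8]},{"offset": [0.1,0.1,-20.5],"rot": [0,0,-0.8]},{"offset": [0.1,0.1,-20.5],"rot": [0,0,-0.8]},{"offset": [0.1,0.1,-20.5],"rot": [0,0,-0.8]}])

```text
time: 7.2
position: [0.4484, 0.2564, 0.1284]
tool_rot: [0.082, 0.997, -0.0, -0.0]
ft_force: [0.3, 0.8, 0.4]
grip_width: 0.065
grip_force: 0.0
```

Call:
apply_moves(series=[{"offset": [0,0,0],"rot": [0,0,0]},{"offset": [0,0,0],"rot": [0,0,0]},{"offset": [0,0,0],"rot": [0,0,0]},{"offset": [0,0,0],"rot": [0,0,0]},{"offset": [0,0,0],"rot": [0,0,0]},{"offset": [0,0,0],"rot": [0,0,0]}], hand=0.2, newtons=15)

```text
time: 7.8
position: [0.4481, 0.2566, 0.1288]
tool_rot: [0.082, 0.997, 0.0, 0.0]
ft_force: [-0.8, 1.4, 0.1]
grip_width: 0.0354
grip_force: 15.0
```

```bash
python3 - <<'E'
import numpy as np
from rig import get_obs
o=get_obs();print(o["time"],o["position"],o["ft_force"],o["moment"])
# circle about pivot from grasp (TCP rel. pivot incl. 3 mm): offsets per angle
y=-.165
for a0 in(-1.114,):
  for a in np.arange(a0+.1,.42,.1):
    d=.132*(np.sin(a)-np.sin(a0));print(round(a,2),np.round(100*np.array([d*np.cos(y),d*np.sin(y),.132*(np.cos(a)-np.cos(a0))]),1))
E
```

```text
7.8 [0.4481165  0.25664696 0.12877565] [-0.81193401  1.44462203  0.14664631] [ 0.28957739 -0.10768276  0.0432544 ]
-1.01 [ 0.6 -0.1  1.2]
-0.91 [ 1.4 -0.2  2.2]
-0.81 [ 2.2 -0.4  3.2]
-0.71 [ 3.2 -0.5  4.2]
-0.61 [ 4.2 -0.7  5. ]
-0.51 [ 5.3 -0.9  5.7]
-0.41 [ 6.4 -1.1  6.3]
-0.31 [ 7.7 -1.3  6.7]
-0.21 [ 8.9 -1.5  7.1]
-0.11 [10.2 -1.7  7.3]
-0.01 [11.5 -1.9  7.4]
0.09 [12.8 -2.1  7.3]
0.19 [14.1 -2.3  7.2]
0.29 [15.4 -2.6  6.8]
0.39 [16.6 -2.8  6.4]
```

Gripped at 35 mm, the grip's length. I'll swing it along the arc, stopping before the catch to check.

Call:
apply_moves(series=[{"offset": [0.6,-0.1,1.2],"rot": [0,0,0]},{"offset": [1.4,-0.2,2.2],"rot": [0,0,0]},{"offset": [2.2,-0.4,3.2],"rot": [0,0,0]},{"offset": [3.2,-0.5,4.2],"rot": [0,0,0]},{"offset": [4.2,-0.7,5.0],"rot": [0,0,0]},{"offset": [5.3,-0.9,5.7],"rot": [0,0,0]},{"offset": [6.4,-1.1,6.3],"rot": [0,0,0]},{"offset": [7.7,-1.3,6.7],"rot": [0,0,0]},{"offset": [7.7,-1.3,6.7],"rot": [0,0,0]},{"offset": [7.7,-1.3,6.7],"rot": [0,0,0]}])

```text
time: 8.8
position: [0.5275, 0.2436, 0.1973]
tool_rot: [0.082, 0.997, 0.001, 0.002]
ft_force: [-2.5, 2.0, 6.7]
grip_width: 0.036
grip_force: 15.0
```

Call:
apply_moves(series=[{"offset": [0.6,-0.1,0.4],"rot": [0,0,0]},{"offset": [1.2,-0.2,0.6],"rot": [0,0,0]},{"offset": [1.9,-0.3,0.7],"rot": [0,0,0]},{"offset": [2.5,-0.4,0.8],"rot": [0,0,0]},{"offset": [3.2,-0.5,0.9],"rot": [0,0,0]},{"offset": [3.8,-0.6,0.9],"rot": [0,0,0]},{"offset": [4.5,-0.7,0.9],"rot": [0,0,0]},{"offset": [5.1,-0.8,0.8],"rot": [0,0,0]},{"offset": [5.1,-0.8,0.8],"rot": [0,0,0]}])

```text
time: 9.7
position: [0.5777, 0.2353, 0.2039]
tool_rot: [0.082, 0.997, 0.0, 0.001]
ft_force: [0.3, 4.3, 0.4]
grip_width: 0.0361
grip_force: 15.0
```

Call:
apply_moves(series=[{"offset": [0.7,0.0,-0.1],"rot": [0,0,0]},{"offset": [1.4,-0.1,-0.2],"rot": [0,0,0]},{"offset": [2.0,-0.2,-0.4],"rot": [0,0,0]},{"offset": [2.7,-0.3,-0.6],"rot": [0,0,0]},{"offset": [3.2,-0.4,-0.8],"rot": [0,0,0]},{"offset": [3.2,-0.4,-0.8],"rot": [0,0,0]}])

```text
time: 10.3
position: [0.6104, 0.2303, 0.1959]
tool_rot: [0.082, 0.997, -0.0, 0.002]
ft_force: [1.8, -2.1, 5.7]
grip_width: 0.0357
grip_force: 15.0
```

Call:
apply_moves(series=[{"offset": [0.3,0,-0.1],"rot": [0,0,0]},{"offset": [0.6,-0.1,-0.2],"rot": [0,0,0]},{"offset": [0.6,-0.1,-0.2],"rot": [0,0,0]}])

```text
time: 10.6
position: [0.6126, 0.2299, 0.195]
tool_rot: [0.082, 0.997, -0.001, -0.002]
ft_force: [-5.9, -2.8, 12.8]
grip_width: 0.0357
grip_force: 15.0
```

It stopped 4 mm short of the command with force building up, so it is against the stops. I'll release it and back off upward.

Call:
apply_moves(series=[{"offset": [-0.2,0,0.1],"rot": [0,0,0]},{"offset": [-0.3,0,0.1],"rot": [0,0,0]},{"offset": [-0.3,0,0.1],"rot": [0,0,0]},{"offset": [-0.3,0,0.1],"rot": [0,0,0]},{"offset": [-0.3,0,0.1],"rot": [0,0,0]},{"offset": [-0.3,0,2],"rot": [0,0,0]},{"offset": [-0.3,0,5],"rot": [0,0,0]},{"offset": [-0.3,0,9],"rot": [0,0,0]},{"offset": [-4,0.5,13],"rot": [0,0,0]},{"offset": [-8,1,16],"rot": [0,0,0]},{"offset": [-12,1.5,18],"rot": [0,0,0]},{"offset": [-15,1.5,20],"rot": [0,0,0]},{"offset": [-15,1.5,20],"rot": [0,0,0]},{"offset": [-15,1.5,20],"rot": [0,0,0]}], hand=0.75)

```text
time: 12.0
position: [0.4641, 0.2457, 0.3943]
tool_rot: [0.081, 0.997, 0.0, 0.001]
ft_force: [1.0, 0.7, 0.4]
grip_width: 0.0658
grip_force: 0.0
```

```bash
python3 - <<'E'
from rig import get_obs, vision, nets
from h import *
import cv2
I={}
for n in("wrist","scene"):
  I[n]=vision.camera(n)[:,:,::-1]
  for r in nets.spot_point(n,"teal_grip"):
      if np.hypot(r["centre"][0]-.5,r["centre"][1]-.24)<.2: print(n,np.round(r["centre"],3),round(r["conf"],2))
R=rot(-.16);print("expected",R@[np.sin(.36)*.132,0,.07+np.cos(.36)*.132]+[.566,.235,0])
s=cv2.resize(I["scene"][130:330,230:420],None,fx=2.1,fy=2.1)
o=np.zeros((420,800,3),np.uint8);o[:,:400]=I["wrist"][:,80:480];o[:,400:799]=s[:420,:399]
cv2.imwrite("pics/w3.png",o)
o=get_obs();print(o["time"],o["position"],o["ft_force"])
E
```

```text
wrist [0.342 0.138 0.203] 0.84
scene [0.336 0.133 0.202] 0.78
scene [0.609 0.23  0.194] 0.55
expected [0.61190626 0.22759167 0.19353838]
12.2 [0.46487561 0.2451646  0.39217458] [-0.12012867 -0.61398144 -1.39152996]
```

View pics/w3.png

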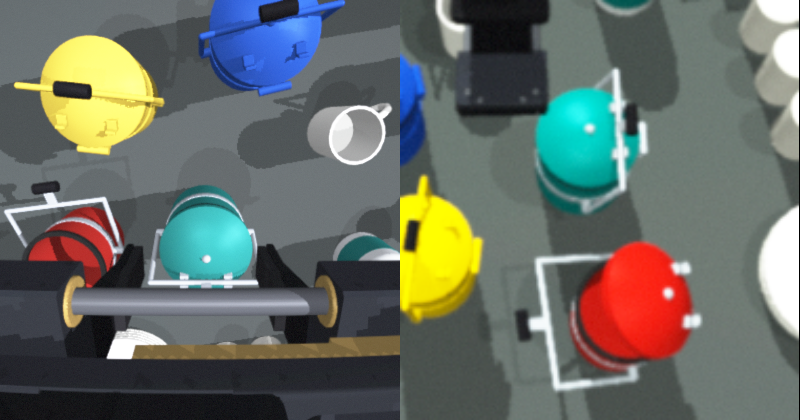

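The bail wire lies against the lugs at crop (620,152), behind the ball at (590,128). The lid is shut, the red lid is still open and the gripper is clear.

```bash
python3 -c "
from rig import hand_in
print(hand_in())"
```

```text
the job is handed in; nothing more can be done
None
```

The teal canister's lid is pressed shut and its bail swung over the catch to rest against the stops. The red lid is still open, and the job was handed in at about 12 s with the arm clear.

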